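Screw the hose elbow onto the vacuum manifold and aim its outlet

ROBOT

A 6-joint arm with a two-finger parallel gripper is mounted at the origin on the work surface. World frame = base frame: x ahead of the robot, y to its left, z up, the work surface at z = 0. Lengths are in m, angles in rad, forces in N, time in s.
With the tool pointing down it reaches from about 0.225 to 0.875 m from the base axis. Payload 3.4 kg.
Tool frame: the origin (TCP) lies between the finger pads; the fingertips stand 19 mm ahead of it and the grasp point (between the pads) is the TCP; z points along the fingers, y is the line along which they close (so a half turn about z gives the same grasp; the last joint's range is limited). The gripper opens to 85 mm and grips with 20 to 120 N. Pads are 22 mm wide; open, the fingers measure 114 mm over their backs; the gripper's body (76 mm by 85 mm) begins 54 mm behind the grasp point. The pads swing forward as they close: fully open they stand 13 mm farther back than shut.
Start: joints at [1.184, 0.276, 1.505, -0, 1.361, -0.121], TCP at [0.151, 0.555, 0.25] pointing down, gripper open.
Joint ranges: [-2.89, 2.89], [-0.75, 2.08], [0.22, 2.7], [-1.18, 4.32], [0.11, 2.71], [-2.7, 2.7]. Speed limits (rad/s): [2.57, 2.57, 3.14, 3.14, 3.14, 3.14].

INTERFACE

Orientations are given as a unit quaternion [w, x, y, z].
In Python, from rig import get_state, imaging, ticket gives the robot as it stands. The module is installed in compiled form; this text tells all that it offers.
- The arm moves only by the shell command python3 -m inch 'ROWS' [FORCE]. ROWS is JSON, a list of rows, each an object with "claw": the opening, from -1 (shut) to 1 (fully open); "travel": the shift along the world's x, y, z in units of 200 mm (1.0 is 200 mm), a list of three; "turn": the turn about the world's z in units of 180 degrees (1.0 is 180 degrees). A call has 1 to 5 rows; each row is the pose to reach, as a shift and turn from the pose commanded when the call began, turning the shorter way round; what a row does not reach only later rows make up. A row lasts 1/10 s, in which the tool goes at most 50 mm and 8.59 degrees, less where a joint would pass 70% of its speed; a pose out of reach is approached as far as the arm can. A call with a number of a shift or a turn outside -1 to 1 is refused whole. A call with a gripper value outside its range is refused whole. The fingers move at their own pace and stop on an object; FORCE is the grip in N (left out, the last holds). Time passes only in rows, so rows that repeat a pose let the fingers close. It gives the time, the measured TCP pose, the force, the opening and the grip force at its end, in the units of the state.
- get_state(): the state, without advancing time (a new reading comes with each control period).
- imaging.get_image(name): name is "side" or "top"; returns the picture (400x640x3 uint8, red, green, blue); there is no depth.
- imaging.camera_params(name): a dict with "camera_matrix" (3x3 intrinsics, pixels), "k1" (the pictures are not rectified: a ray, as slopes to the right and down, at radius r is drawn at 1 + k1 r^2 times it, then the intrinsics apply), "cam_to_world" (4x4, takes a point from camera to world coordinates). Camera axes: x right, y down, z forward; pixel columns grow to the right and rows downward; lengths in m; the calibration is good to about 2 mm. A picture is of the moment at which its call begins. camera_params takes no time and is no camera call.
- ticket.sign_off(): hands the job in; it is judged then, once.
The state is a dict: "clock": time; "qpos": joint angles; "qd": joint speeds; "effort": joint torques, N m; "position": TCP position; "ee_rot": TCP orientation; "contact_force": force on the tool from outside, world axes, zero at the start; "moment": the same for the moment, N m; "width": finger opening in m; "gripper_force": force on a finger pad.
Only numpy, scipy, OpenCV 4.12 (cv2) and the standard library are available. Lean on these libraries where they do the work, as an engineer would, in place of code of your own. Each camera call takes 0.05 s, during which the arm holds its last target. There are 200 camera calls.

TASK

Fit the black hose elbow onto the threaded stub of the aluminium vacuum manifold: set it over the stub with its outlet about a quarter turn anticlockwise (seen from above) of the raised arrow on the plate so that its lugs enter the thread, then screw it down clockwise and stop when the outlet points the same way as the arrow, squarely above it. Let go of it there and leave the other things on the bench where they stand.

Things in the scene. Friction and masses are not known exactly. Their poses are not given: they have to be found in the camera images.
- elbow: Black hose elbow, 70 g, standing on its skirt, open end down. Origin: centre of the skirt's lower rim; z up, x along the outlet. Skirt: diameter 41, 35 high, with upright grip flats on its +y and -y sides, 42 apart, 24 wide, 2.5 to 32.5 above the rim. Above it a bend, top 57 above the rim. Cavity: diameter 33, 31 deep, two lugs (diameter 4) at +x and -x, 5 above the rim, 11.8 from the axis.
- outlet (a point): End of the elbow's level outlet tube (diameter 15, barbs to 20), on the tube's axis: 65 along the elbow's x and 46 above its rim. The elbow's centre of mass lies about 4 along its x and 25 above its rim; held loosely or low it tips in the grip.
- manifold: Fixed aluminium plate 25 high with a steel threaded stub and a raised arrow on top. Origin on the bench (z = 0) under the stub's axis; z up, x from the stub along the arrow. The plate reaches from -85 to 100 in x and 65 either way in y. Stub: core diameter 20, 22 high, then a cone narrowing to diameter 10, top 30 above the plate. Right-handed two-start thread, diameter 29.6, lead 24 per turn.
- stub_foot (a point): Foot of the stub, on its axis, at the plate's top; axes as the manifold's. Set on with the outlet 65 to 215 degrees anticlockwise of the arrow, the lugs meet the right turn: 90 degrees short the rim rests 9 above the plate, at the arrow 3 (6 down per quarter turn, 4 of play upward). Started under 50 degrees short it ends 12 too high. Friction holds it where it is left; it can be turned back.
- mark (a point): On the raised dark arrow, 65 from the stub's axis along the manifold's x, at its top, 6 above the plate. The arrow (shaft 5 wide) runs from 48 to 86 from the axis, its head at the outer end, pointing away from the stub.
- straight: Loose straight hose fitting of the same black plastic with the same skirt but a plain upright spigot (70 high) and no side outlet; not to be used. Origin: centre of its underside.
- bottle: Loose reagent bottle, diameter 60, 120 high; bystander. Origin: centre of its underside.
- tube_rack: Green tube rack, 60 x 160 x 45 with capped tubes to 79 high; bystander. Origin: centre of its underside.
- tips_a: Box of pipette tips, 120 x 85 x 80 high; bystander. Origin: centre of its underside.
Not all that is in view belongs to the job. Leave any turquoise or yellow look-alike of the elbow alone. What is shaped like the manifold but brown is not meant.

How it is judged:
By the outcome, as a careful person would: the job done as asked, in the order asked, and still so for the second after the job is handed in, with the robot touching nothing.
It also fails if it takes over 45 s, if anything falls off the work surface, if the arm or the gripper's body presses on something with over 40 N, if the wrist force passes 120 N, or if a joint passes its speed limit or range.

## Working session

There is one attempt and no reset: what is moved stays moved. The work goes in short steps, Python scripts to look and compute and a shell command to move; the robot and the scene stay as the last step left them, time stands still between calls to the robot, and variables do not carry over. Pictures are saved under pics/ and viewed, at most 10 in all, crops included, and the job is handed in when it is done.

```bash
mkdir -p pics; cat > h.py <<'E'
import numpy as np, cv2
from rig import get_state, imaging, ticket
def ray(name,u,v):
    p=imaging.camera_params(name);K=np.array(p["camera_matrix"]);T=np.array(p["cam_to_world"])
    x=(u-K[0,2])/K[0,0];y=(v-K[1,2])/K[1,1];X,Y=x,y
    for _ in range(30):
        f=1+p["k1"]*(X*X+Y*Y);X,Y=x/f,y/f
    return T[:3,3],T[:3,:3]@np.array([X,Y,1.])
def plane(name,u,v,z):
    o,d=ray(name,u,v);return o+d*(z-o[2])/d[2]
def proj(name,P):
    p=imaging.camera_params(name);K=np.array(p["camera_matrix"]);T=np.array(p["cam_to_world"])
    c=T[:3,:3].T@(np.array(P)-T[:3,3]);a=c[:2]/c[2];a=a*(1+p["k1"]*(a@a));return K[:2,:2]@a+K[:2,2]
def two(ua,va,ub,vb):
    o1,d1=ray("top",ua,va);o2,d2=ray("side",ub,vb)
    A=np.stack([d1,-d2],1);s=np.linalg.lstsq(A,o2-o1,rcond=None)[0]
    a,b=o1+s[0]*d1,o2+s[1]*d2;return (a+b)/2,np.linalg.norm(a-b)
def snap(n,f):
    im=imaging.get_image(n);cv2.imwrite("pics/"+f,im[:,:,::-1]);return im
E
python3 - <<'E'
from h import *
for n in("top","side"):
    snap(n,n+"0.png");p=imaging.camera_params(n);print(np.round(p["camera_matrix"],1).tolist(),p["k1"],np.round(p["cam_to_world"],3).tolist())
E
```

```text
[[369.9, 0.0, 319.1], [0.0, 369.9, 198.4], [0.0, 0.0, 1.0]] 0.0004838484464680736 [[0.016, -0.988, 0.153, 0.369], [-1.0, -0.019, -0.021, -0.026], [0.024, -0.153, -0.988, 1.082], [0.0, 0.0, 0.0, 1.0]]
[[454.0, 0.0, 315.4], [0.0, 454.0, 188.4], [0.0, 0.0, 1.0]] -0.07184924954988473 [[0.885, -0.311, 0.345, 0.108], [-0.465, -0.612, 0.64, -0.74], [0.012, -0.727, -0.687, 0.83], [0.0, 0.0, 0.0, 1.0]]
```

View pics/top0.png

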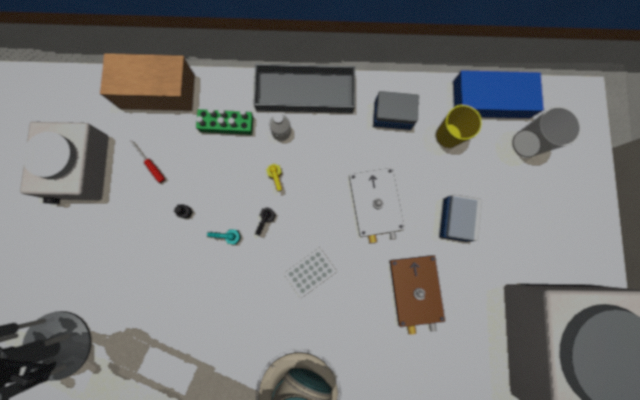

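View pics/side0.png

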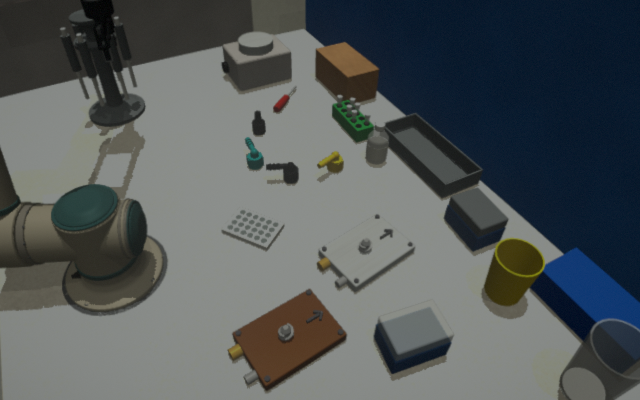

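Top view: the black thing with a side outlet is at (267,214), and in the side view at (290,172). These could be taken for it: the straight fitting, black with no outlet (183,211); the turquoise elbow (230,237); the yellow elbow (275,172). The aluminium manifold is at (378,203) and the brown look-alike is at (419,293). I choose the black one at (267,214) and the aluminium plate, and check both in a crop.

```bash
python3 - <<'E'
from h import *
t=cv2.imread("pics/top0.png");s=cv2.imread("pics/side0.png")
r=lambda a:cv2.resize(a,(400,300),interpolation=cv2.INTER_CUBIC)
a=np.vstack([np.hstack([r(t[186:246,230:310]),r(t[160:250,330:450])]),np.hstack([r(s[142:202,250:330]),r(s[205:295,310:430])])])
cv2.imwrite("pics/crop.png",a)
# elbow black mask
for n,im,(x0,x1,y0,y1) in(("top",t,(240,290,195,245)),("side",s,(255,310,150,195))):
    g=im.max(2)[y0:y1,x0:x1];m=(g<70).astype(np.uint8)
    k,l,st,c=cv2.connectedComponentsWithStats(m)
    for i in range(1,k):
        if st[i,4]>15: print(n,st[i,:2]+[x0,y0],st[i,2:],c[i]+[x0,y0])
E
```

```text
top [256 209] [ 20  26 210] [265.25238095 218.93333333]
side [255 158] [ 8 12 71] [258.49295775 163.45070423]
side [266 162] [ 32  22 360] [286.24722222 171.33333333]
```

View pics/crop.png

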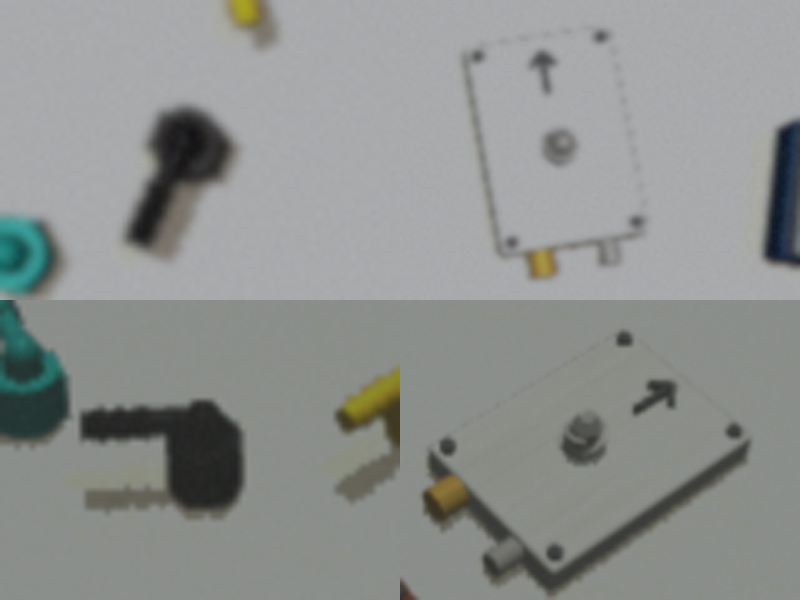

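The crop confirms the choices: black elbow with its skirt near top (268,215) and outlet end near (257.6,234); the aluminium plate's stub near (378,203) with the arrow pointing up in the picture. Now measuring precisely.

```bash
python3 - <<'E'
from h import *
t=cv2.imread("pics/top0.png");s=cv2.imread("pics/side0.png")
def cen(im,x0,x1,y0,y1,thr):
    g=im.max(2)[y0:y1,x0:x1].astype(float);bg=np.median(g);w=np.clip(bg-thr-g,0,None)
    yy,xx=np.mgrid[y0:y1,x0:x1];print("  bg",bg,"min",g.min());return (w*xx).sum()/w.sum(),(w*yy).sum()/w.sum()
def mask(im,x0,x1,y0,y1,th):
    g=im.max(2)[y0:y1,x0:x1]; return (g<th).astype(np.uint8)
print("elbow top");x0,y0=248,200
for r in mask(t,x0,282,y0,242,75): print(''.join('#' if v else '.' for v in r))
print("stub gray top, x0=370 y0=194")
print(t.max(2)[194:213,368:390])
print("arrow top");a=cen(t,366,381,174,190,40);print(a,plane("top",*a,.031))
print("arrow side");b=cen(s,378,396,227,242,40);print(b,plane("side",*b,.031)); print("tri",two(*a,*b))
print("stub gray side x355 y232");print(s.max(2)[232:256,355:378])
p=plane("top",377.6,203.5,.045);print(p)
st=get_state();print(st["qpos"],st["position"],st["ee_rot"],st["width"])
E
```

```text
elbow top
..................................
..................................
..................................
..................................
..................................
..................................
..................................
..................................
..................................
................######............
...............#########..........
..............###########.........
..............############........
.............#############........
.............##############.......
.............###############......
.............##############.......
..............#############.......
..............#############.......
..............############........
..............############........
.............###########..........
.............#######..............
............#####.................
............#####.................
...........#####..................
...........#####..................
..........#####...................
..........#####...................
.........######...................
.........#####....................
.....
[... 4440 characters left out ...]
78  78  75  76  81  96 121 141
  143 143 142 141 142]
 [140 140 141 140 129  93  81  76  67  70  73  75  80  88  97 120 139 141
  142 142 142 143 142]
 [141 141 141 140 134 112 104  90  84  82  84  95 101  99 119 139 141 141
  141 142 142 142 142]
 [141 141 142 142 141 139 132 113 109 110 110 119 131 124 138 142 143 142
  142 142 142 142 142]
 [140 141 142 142 141 142 142 139 139 139 139 139 141 141 141 141 141 142
  142 142 142 142 142]]
[ 0.51886887 -0.21489627  0.045     ]
[ 1.18397266e+00  2.76579261e-01  1.50601531e+00 -5.52304920e-06
  1.36068543e+00 -1.21000684e-01] [0.15089716 0.5543977  0.24949558] [-2.09311317e-04  1.32519893e-01  9.91179987e-01 -8.17303096e-04] 0.08572991188784425
```

```bash
python3 - <<'E'
from h import *
np.set_printoptions(precision=4,suppress=True)
t=cv2.imread("pics/top0.png");s=cv2.imread("pics/side0.png")
def cen(im,u,v,r=4,thr=25):
    u,v=int(round(u)),int(round(v));g=im.max(2)[v-r:v+r+1,u-r:u+r+1].astype(float)
    w=np.clip(np.median(g)-thr-g,0,None);yy,xx=np.mgrid[v-r:v+r+1,u-r:u+r+1];return (w*xx).sum()/w.sum(),(w*yy).sum()/w.sum()
T=[(353.1,176.8),(390,171.1),(401.1,226.6),(363.6,232.6)]
S=[(377,217),(410,244),(356.3,281),(324.2,249)]
B=[]
for a,b in zip(T,S):
    a=cen(t,*a);b=cen(s,*b);B.append(plane("top",*a,.025));print("bolt",a,b,B[-1],plane("side",*b,.025),two(*a,*b))
B=np.array(B);print("len",np.linalg.norm(B-np.roll(B,-1,0),axis=1))
d1=B[0]-B[3];d2=B[1]-B[2];d3=B[0]-B[1]
print("yaw x",[np.degrees(np.arctan2(d[1],d[0])) for d in(d1,d2)],"yaw y-90",np.degrees(np.arctan2(d3[1],d3[0]))-90,"centre",B.mean(0))
print("stub tip top@.055",plane("top",378.4,202.1,.055),"side",plane("side",366,240.3,.055),two(378.4,202.1,366,240.3))
# elbow
x0,y0=248,200;m=(t.max(2)[y0:242,x0:282]<80).astype(np.uint8)
o=cv2.morphologyEx(m,cv2.MORPH_OPEN,cv2.getStructuringElement(cv2.MORPH_ELLIPSE,(9,9)))
yy,xx=np.nonzero(o);c=(xx.mean()+x0,yy.mean()+y0);print("skirt",c,o.sum(),plane("top",*c,.02))
yy,xx=np.nonzero(m);k=(yy>22);P=np.array([plane("top",a+x0,b+y0,.046) for a,b in zip(xx[k],yy[k])])
vx,vy,px,py=cv2.fitLine(P[:,:2].astype(np.float32),cv2.DIST_L2,0,.01,.01).ravel();print("tube yaw",np.degrees(np.arctan2(vy,vx)),px,py)
e=plane("top",257.8,233.6,.046);print("end",e)
# side
x0,y0=264,150;m=(s.max(2)[y0:195,x0:310]<75).astype(np.uint8)
for r in m[8:40]: print(''.join('#' if v else '.' for v in r))
E
```

```text
bolt (np.float64(352.681592039801), np.float64(176.5174129353234)) (np.float64(376.74407582938386), np.float64(216.3996840442338)) [ 0.6001 -0.146   0.025 ] [ 0.5997 -0.1458  0.025 ] (array([ 0.5999, -0.1459,  0.0251]), np.float64(0.0004377100320300537))
bolt (np.float64(389.6937269372694), np.float64(170.50553505535055)) (np.float64(410.0925925925926), np.float64(244.3621399176955)) [ 0.6204 -0.2551  0.025 ] [ 0.6198 -0.255   0.025 ] (array([ 0.6202, -0.255 ,  0.0249]), np.float64(0.0005325748426788079))
bolt (np.float64(400.54545454545456), np.float64(226.12337662337663)) (np.float64(355.7562277580071), np.float64(281.61387900355874)) [ 0.4573 -0.2842  0.025 ] [ 0.4551 -0.2853  0.025 ] (array([ 0.4568, -0.2843,  0.0229]), np.float64(0.0016072176090030897))
bolt (np.float64(363.04761904761904), np.float64(232.36507936507937)) (np.float64(323.0990099009901), np.float64(249.4031117397454)) [ 0.4376 -0.176   0.025 ] [ 0.4349 -0.1763  0.025 ] (array([ 0.4366, -0.1758,  0.0237]), np.float64(0.0023851346148387183))
len [0.1109 0.1656 0.1099 0.1652]
yaw x [np.float64(10.458332896263006), n
[... 1207 characters left out ...]
................##############............
....................##############............
....................##############............
....................##############............
....................##############............
....................##############............
....................#############.............
......................##########..............
.......................########...............
..............................................
..............................................
..............................................
..............................................
..............................................
..............................................
```

```bash
python3 - <<'E'
from h import *
np.set_printoptions(precision=4,suppress=True)
p=plane("side",290.5,183.5,0);d=np.array([.108,-.74])-p[:2];d/=np.linalg.norm(d);print("axis side",p[:2]-.0205*d)
# tube end, side: left end centre of tube
print("end side",plane("side",265.7,168.3,.046),two(257.3,233.6,265.7,168.3))
for A in((.4824,.0982),(.481,.098),(.483,.0965)):
    y=np.radians(155);ax=np.array([*A,0]);e=ax+[.065*np.cos(y),.065*np.sin(y),.046]
    print(A,"end px",proj("top",e),proj("side",e),"rim px top",[proj("top",ax+[.0205*np.cos(a),.0205*np.sin(a),.035]).round(1).tolist() for a in np.radians([0,90,180,270])])
R=get_state()["ee_rot"];from scipy.spatial.transform import Rotation as Q
M=Q.from_quat([*R[1:],R[0]]).as_matrix();print("tool y yaw",np.degrees(np.arctan2(M[1,1],M[0,1])))
E
```

```text
axis side [0.4828 0.0989]
end side [0.4212 0.1176 0.046 ] (array([0.4259, 0.1237, 0.0397]), np.float64(0.0046102813358392105))
(0.4824, 0.0982) end px [255.9258 235.1073] [265.288  166.2728] rim px top [[267.3, 207.5], [259.8, 214.5], [266.8, 221.9], [274.3, 214.8]]
(0.481, 0.098) end px [255.9769 235.6138] [264.8298 166.4727] rim px top [[267.4, 208.0], [259.9, 215.0], [266.9, 222.4], [274.4, 215.3]]
(0.483, 0.0965) end px [256.5483 234.9012] [265.7494 166.579 ] rim px top [[268.0, 207.3], [260.4, 214.3], [267.4, 221.7], [274.9, 214.6]]
tool y yaw 74.76954071255241
```

Measured: elbow at (0.482, 0.098), outlet yaw 155°. The manifold stub is at (0.5216, -0.2163), arrow yaw 10.4°. The bolt spacing, stub height and plate size all agree with the sizes given.

```bash
python3 -m inch '[{"claw":1,"travel":[0.7,-0.96,0],"turn":-0.054},{"claw":1,"travel":[0.7,-0.96,0],"turn":-0.054},{"claw":1,"travel":[0.7,-0.96,0],"turn":-0.054},{"claw":1,"travel":[0.7,-0.96,0],"turn":-0.054},{"claw":1,"travel":[0.7,-0.96,0],"turn":-0.054}]' 30
python3 -m inch '[{"claw":1,"travel":[0.7,-0.96,0],"turn":0},{"claw":1,"travel":[0.7,-0.96,0],"turn":0},{"claw":1,"travel":[0.7,-0.96,0],"turn":0},{"claw":1,"travel":[0.7,-0.96,0],"turn":0},{"claw":1,"travel":[0.7,-0.96,0],"turn":0}]'
```

```text
clock: 0.6
position: [0.2919, 0.3603, 0.25]
ee_rot: [0.0, 0.216, 0.976, -0.001]
contact_force: [0.1, 0.1, -1.0]
width: 0.0853
gripper_force: 0.0
clock: 1.1
position: [0.4322, 0.1683, 0.2501]
ee_rot: [0.0, 0.217, 0.976, -0.0]
contact_force: [-0.8, 1.4, -0.8]
width: 0.0853
gripper_force: 0.0
```

```bash
python3 -m inch '[{"claw":1,"travel":[0.25,-0.35,0],"turn":0},{"claw":1,"travel":[0.25,-0.35,0],"turn":0},{"claw":1,"travel":[0.25,-0.35,-0.25],"turn":0},{"claw":1,"travel":[0.25,-0.35,-0.5],"turn":0},{"claw":1,"travel":[0.25,-0.35,-0.7],"turn":0}]'
python3 - <<'E'
from h import *
a=snap("top","top1.png");b=snap("side","side1.png")
c=lambda im,x,y:cv2.resize(im[y:y+100,x:x+130,::-1],(390,300),interpolation=cv2.INTER_CUBIC)
cv2.imwrite("pics/c1.png",np.hstack([c(a,205,165),c(b,225,100)]))
E
```

```text
clock: 1.6
position: [0.48, 0.1002, 0.1079]
ee_rot: [-0.001, 0.217, 0.976, -0.0]
contact_force: [0.3, -0.0, -0.3]
width: 0.0855
gripper_force: 0.0
```

View pics/c1.png

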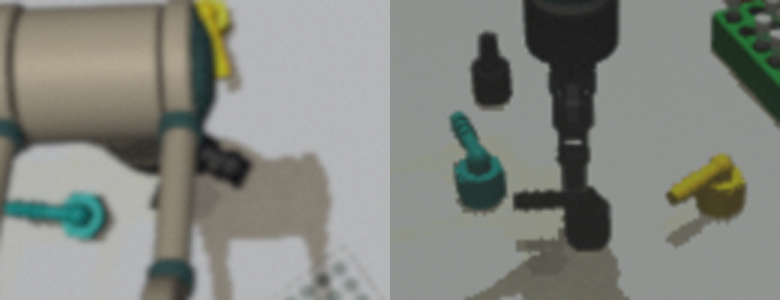

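```bash
python3 - <<'E'
from h import *
s=get_state();print(s["position"],s["width"])
for z in(.1,.12,.15):print(proj("side",[*s["position"][:2],z]))
print(proj("side",[.4823,.098,.0175]))
E
```

```text
[0.47627078 0.10024237 0.10543349] 0.08535807470984441
[286.80838937 149.99646115]
[286.57007475 143.82261958]
[286.20346689 134.28810686]
[290.12393705 173.84269099]
```

```bash
python3 -m inch '[{"claw":1,"travel":[0.03,-0.01,0],"turn":0},{"claw":1,"travel":[0.03,-0.01,0],"turn":0},{"claw":1,"travel":[0.03,-0.01,0],"turn":0}]'; python3 -c "
from h import *
s=get_state();print(s['position'],s['ee_rot'],s['qpos'])"
```

```text
clock: 2.0
position: [0.4892, 0.099, 0.1126]
ee_rot: [0.002, 0.216, 0.976, 0.001]
contact_force: [-0.5, 0.3, -0.5]
width: 0.0857
gripper_force: 0.0
[0.48916027 0.09901089 0.11263428] [2.42696222e-03 2.15955437e-01 9.76399930e-01 7.31686182e-04] [ 6.01506460e-02  2.82086739e-01  1.87558370e+00  9.16000773e-05
  9.78853068e-01 -1.07535467e+00]
```

```bash
for i in 1 2; do python3 -m inch '[{"claw":1,"travel":[0,0,0],"turn":0},{"claw":1,"travel":[0,0,0],"turn":0},{"claw":1,"travel":[0,0,0],"turn":0}]'|head -2; done
```

```text
clock: 2.3
position: [0.4872, 0.0989, 0.1109]
clock: 2.6
position: [0.487, 0.0989, 0.1103]
```

```bash
python3 -m inch '[{"claw":1,"travel":[-0.022,-0.005,0],"turn":0},{"claw":1,"travel":[-0.022,-0.005,-0.15],"turn":0},{"claw":1,"travel":[-0.022,-0.005,-0.28],"turn":0},{"claw":1,"travel":[-0.022,-0.005,-0.36],"turn":0},{"claw":1,"travel":[-0.022,-0.005,-0.36],"turn":0}]';  python3 -m inch '[{"claw":1,"travel":[0,0,0],"turn":0},{"claw":1,"travel":[0,0,0],"turn":0},{"claw":1,"travel":[0,0,0],"turn":0},{"claw":1,"travel":[0,0,0],"turn":0}]'
```

```text
clock: 3.1
position: [0.4804, 0.0976, 0.0364]
ee_rot: [-0.003, 0.216, 0.976, -0.001]
contact_force: [-0.3, -1.0, 0.2]
width: 0.0849
gripper_force: 0.0
clock: 3.5
position: [0.4832, 0.0979, 0.0391]
ee_rot: [0.001, 0.216, 0.976, 0.0]
contact_force: [-0.2, -0.1, -0.3]
width: 0.0854
gripper_force: 0.0
```

```bash
python3 -m inch '[{"claw":1,"travel":[-0.004,0,-0.04],"turn":0},{"claw":1,"travel":[-0.004,0,-0.08],"turn":0},{"claw":1,"travel":[-0.004,0,-0.08],"turn":0},{"claw":0.2,"travel":[-0.004,0,-0.08],"turn":0},{"claw":0.2,"travel":[-0.004,0,-0.08],"turn":0}]' 40;  python3 -m inch '[{"claw":-0.2,"travel":[0,0,0],"turn":0},{"claw":-0.2,"travel":[0,0,0],"turn":0},{"claw":-0.2,"travel":[0,0,0],"turn":0},{"claw":-0.2,"travel":[0,0,0],"turn":0}]'
```

```text
clock: 4.0
position: [0.482, 0.0978, 0.0222]
ee_rot: [-0.0, 0.216, 0.976, 0.0]
contact_force: [0.2, -0.5, 0.4]
width: 0.0588
gripper_force: 0.0
clock: 4.4
position: [0.4823, 0.0979, 0.0227]
ee_rot: [0.001, 0.216, 0.976, 0.0]
contact_force: [0.8, 0.9, 3.2]
width: 0.0415
gripper_force: 40.6
```

```bash
python3 -m inch '[{"claw":-0.3,"travel":[0,0,0.05],"turn":0},{"claw":-0.3,"travel":[0,0,0.15],"turn":0},{"claw":-0.3,"travel":[0,0,0.3],"turn":0},{"claw":-0.3,"travel":[0,0,0.45],"turn":0},{"claw":-0.3,"travel":[0,0,0.55],"turn":0}]' 80;  python3 -m inch '[{"claw":-0.3,"travel":[0,0,0],"turn":0},{"claw":-0.3,"travel":[0,0,0],"turn":0},{"claw":-0.3,"travel":[0,0,0],"turn":0}]'
python3 - <<'E'
from h import *
a=snap("top","top2.png");b=snap("side","side2.png")
c=lambda im,x,y:cv2.resize(im[y:y+100,x:x+130,::-1],(390,300),interpolation=cv2.INTER_CUBIC)
cv2.imwrite("pics/c2.png",np.hstack([c(a,205,165),c(b,225,80)]))
E
```

```text
clock: 4.9
position: [0.4822, 0.0979, 0.1347]
ee_rot: [0.001, 0.216, 0.976, 0.0]
contact_force: [0.7, -0.2, -1.1]
width: 0.0412
gripper_force: 81.0
clock: 5.2
position: [0.4807, 0.0977, 0.1312]
ee_rot: [-0.001, 0.216, 0.976, -0.0]
contact_force: [0.3, -0.5, -0.5]
width: 0.0405
gripper_force: 81.1
```

View pics/c2.png

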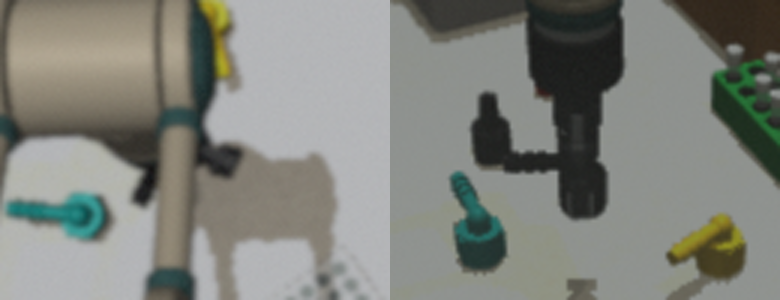

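Side view: the elbow hangs upright in the grip with its outlet level to the left, end at about side (263,133) and skirt at about (289,143). Checking its offset in the grip along its x.

```bash
python3 - <<'E'
from h import *
p=get_state()["position"];print(p)
m=cv2.imread("pics/side2.png").max(2)<60
for v in range(126,154,1):
    xs=np.nonzero(m[v,275:305])[0]+275
    x2=np.nonzero(m[v,258:305])[0]+258
    if len(xs): print(v,xs.min(),xs.max(),(xs.min()+xs.max())/2,x2.min())
for dz in(-.023,-.01,0):print(dz,proj("side",[p[0],p[1],p[2]+dz]))
y=np.radians(155);print("end",proj("side",[p[0]+.065*np.cos(y),p[1]+.065*np.sin(y),p[2]+.023]))
E
```

```text
[0.48082827 0.09775044 0.1310461 ]
126 281 293 287.0 258
127 281 293 287.0 258
128 281 293 287.0 258
129 281 293 287.0 258
130 281 293 287.0 258
131 275 293 284.0 258
132 275 293 284.0 258
133 275 293 284.0 258
134 275 293 284.0 258
135 275 295 285.0 263
136 275 295 285.0 263
137 282 296 289.0 282
138 282 296 289.0 282
139 282 296 289.0 282
140 282 296 289.0 282
141 282 296 289.0 282
142 282 296 289.0 282
143 282 296 289.0 282
144 282 296 289.0 282
145 282 296 289.0 282
146 282 296 289.0 282
147 282 296 289.0 282
148 282 295 288.5 282
149 283 295 289.0 283
150 283 294 288.5 283
151 285 293 289.0 285
-0.023 [288.7419149  147.56972507]
-0.01 [288.60176439 143.53565032]
0 [288.49270617 140.39075684]
end [262.06271662 133.52658109]
```

```bash
python3 -m inch '[{"claw":-0.3,"travel":[0.01,-0.1,0],"turn":-0.03},{"claw":-0.3,"travel":[0.03,-0.25,0],"turn":-0.06},{"claw":-0.3,"travel":[0.05,-0.45,0],"turn":-0.09},{"claw":-0.3,"travel":[0.08,-0.65,0],"turn":-0.12},{"claw":-0.3,"travel":[0.1,-0.85,0],"turn":-0.15}]'|head -3;  python3 -m inch '[{"claw":-0.3,"travel":[0.03,-0.2,0],"turn":-0.03},{"claw":-0.3,"travel":[0.05,-0.37,0],"turn":-0.06},{"claw":-0.3,"travel":[0.07,-0.52,0],"turn":-0.09},{"claw":-0.3,"travel":[0.09,-0.64,0],"turn":-0.12},{"claw":-0.3,"travel":[0.1,-0.72,0],"turn":-0.145}]'|head -3; python3 -m inch '[{"claw":-0.3,"travel":[0,0,0],"turn":0},{"claw":-0.3,"travel":[0,0,0],"turn":0},{"claw":-0.3,"travel":[0,0,0],"turn":0},{"claw":-0.3,"travel":[0,0,0],"turn":0},{"claw":-0.3,"travel":[0,0,0],"turn":0}]'
```

```text
clock: 5.8
position: [0.5016, -0.0735, 0.1313]
ee_rot: [-0.001, 0.44, 0.898, -0.0]
clock: 6.3
position: [0.5217, -0.2181, 0.131]
ee_rot: [-0.001, 0.632, 0.775, -0.0]
clock: 6.8
position: [0.5218, -0.2153, 0.1324]
ee_rot: [-0.0, 0.629, 0.777, 0.0]
contact_force: [-0.4, -0.7, -0.8]
width: 0.0408
gripper_force: 81.4
```

```bash
python3 - <<'E'
from h import *
from scipy.spatial.transform import Rotation as Q
b=snap("side","side3.png");a=snap("top","top3.png")
c=lambda im,x,y:cv2.resize(im[y:y+100,x:x+130,::-1],(390,300),interpolation=cv2.INTER_CUBIC)
cv2.imwrite("pics/c3.png",np.hstack([c(a,310,140),c(b,310,165)]))
s=get_state();p=s["position"];R=s["ee_rot"];M=Q.from_quat([*R[1:],R[0]]).as_matrix();print(p,"outlet yaw",np.degrees(np.arctan2(M[1,1],M[0,1]))+90, "need",.5214-p[0],-.2153-p[1],s["contact_force"])
print("tcp px side",[proj("side",[p[0],p[1],p[2]+d]).round(1).tolist() for d in(-.023,-.01,0)])
E
```

```text
[ 0.52188102 -0.21558044  0.13251146] outlet yaw 102.01078306020617 need -0.0004810212014324522 0.0002804379101488119 [-0.43153825  0.19018693 -0.8890294 ]
tcp px side [[368.4, 222.7], [369.0, 218.6], [369.4, 215.4]]
```

View pics/c3.png

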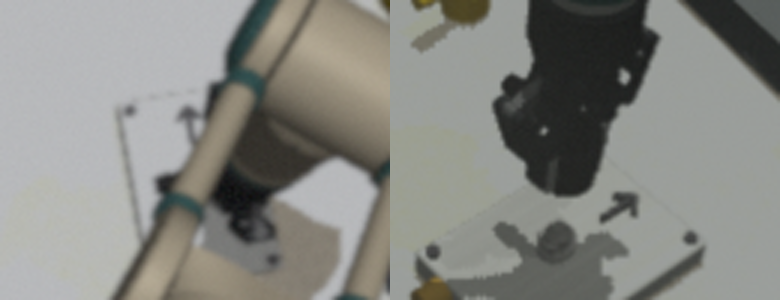

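The elbow is above the stub with its outlet turned about 91.6° anticlockwise of the arrow. The arrow is visible at about side (518/3…), clear of the hand. Lowering in stages.

```bash
python3 -m inch '[{"claw":-0.3,"travel":[-0.002,0.001,-0.08],"turn":0},{"claw":-0.3,"travel":[-0.002,0.001,-0.16],"turn":0},{"claw":-0.3,"travel":[-0.002,0.001,-0.23],"turn":0},{"claw":-0.3,"travel":[-0.002,0.001,-0.25],"turn":0},{"claw":-0.3,"travel":[-0.002,0.001,-0.25],"turn":0}]'|head -4;  python3 -m inch '[{"claw":-0.3,"travel":[0,0,-0.02],"turn":0},{"claw":-0.3,"travel":[0,0,-0.04],"turn":0},{"claw":-0.3,"travel":[0,0,-0.05],"turn":0},{"claw":-0.3,"travel":[0,0,-0.05],"turn":0}]'
```

```text
clock: 7.4
position: [0.5211, -0.2157, 0.0819]
ee_rot: [-0.001, 0.63, 0.777, -0.0]
contact_force: [0.3, 1.0, -1.0]
clock: 7.8
position: [0.5213, -0.2159, 0.0722]
ee_rot: [-0.0, 0.63, 0.777, 0.0]
contact_force: [0.4, -0.2, -0.9]
width: 0.0408
gripper_force: 81.4
```

```bash
python3 -m inch '[{"claw":-0.3,"travel":[0,0,-0.015],"turn":0},{"claw":-0.3,"travel":[0,0,-0.03],"turn":0},{"claw":-0.3,"travel":[0,0,-0.03],"turn":0}]'|sed -n '2p;4p';  python3 -m inch '[{"claw":-0.3,"travel":[0,0,-0.01],"turn":0},{"claw":-0.3,"travel":[0,0,-0.02],"turn":0},{"claw":-0.3,"travel":[0,0,-0.03],"turn":0},{"claw":-0.3,"travel":[0,0,-0.03],"turn":0}]'|sed -n '2p;4p'
```

```text
position: [0.5212, -0.2158, 0.0659]
contact_force: [0.4, 0.6, -0.8]
position: [0.5217, -0.2159, 0.0601]
contact_force: [1.1, 0.9, -1.0]
```

```bash
python3 -m inch '[{"claw":-0.3,"travel":[0,0,-0.01],"turn":0},{"claw":-0.3,"travel":[0,0,-0.01],"turn":0},{"claw":-0.3,"travel":[0,0,-0.01],"turn":0}]'|sed -n '2p;4p';  python3 -m inch '[{"claw":-0.3,"travel":[0,0,-0.01],"turn":0},{"claw":-0.3,"travel":[0,0,-0.01],"turn":0},{"claw":-0.3,"travel":[0,0,-0.01],"turn":0}]'|sed -n '2p;4p'
```

```text
position: [0.5216, -0.2157, 0.0582]
contact_force: [2.4, 1.5, -1.3]
position: [0.5216, -0.2157, 0.0567]
contact_force: [0.5, 3.5, 3.1]
```

```bash
python3 -m inch '[{"claw":-0.3,"travel":[0,0,0.005],"turn":0},{"claw":-0.3,"travel":[0,0,0.003],"turn":-0.03},{"claw":-0.3,"travel":[0,0,0.001],"turn":-0.06},{"claw":-0.3,"travel":[0,0,-0.001],"turn":-0.1},{"claw":-0.3,"travel":[0,0,-0.001],"turn":-0.1}]';  python3 -c "
from h import *
s=get_state();print(s['moment'])"
```

```text
clock: 9.6
position: [0.5219, -0.2157, 0.0559]
ee_rot: [0.0, 0.744, 0.669, 0.001]
contact_force: [2.7, 3.7, -1.3]
width: 0.0411
gripper_force: 81.4
[ 0.6413349  -0.54221785  0.00574329]
```

```bash
for i in 1; do python3 -m inch '[{"claw":-0.3,"travel":[0,0,-0.002],"turn":-0.04},{"claw":-0.3,"travel":[0,0,-0.005],"turn":-0.08},{"claw":-0.3,"travel":[0,0,-0.008],"turn":-0.12},{"claw":-0.3,"travel":[0.001,-0.001,-0.01],"turn":-0.16},{"claw":-0.3,"travel":[0.001,-0.001,-0.01],"turn":-0.16}]'; done;  python3 -c "
from h import *
s=get_state();print(s['moment'])"
```

```text
clock: 10.1
position: [0.5223, -0.2157, 0.0541]
ee_rot: [0.0, 0.886, 0.463, 0.001]
contact_force: [3.0, 5.0, -0.2]
width: 0.0407
gripper_force: 81.5
[ 0.79013822 -0.62914239  0.07936143]
```

```bash
python3 -m inch '[{"claw":-0.3,"travel":[0.001,0.001,-0.002],"turn":-0.04},{"claw":-0.3,"travel":[0.002,0.002,-0.005],"turn":-0.08},{"claw":-0.3,"travel":[0.002,0.002,-0.008],"turn":-0.12},{"claw":-0.3,"travel":[0.002,0.002,-0.01],"turn":-0.16},{"claw":-0.3,"travel":[0.002,0.002,-0.01],"turn":-0.16}]';   python3 - <<'E'
from h import *
from scipy.spatial.transform import Rotation as Q
s=get_state();R=s["ee_rot"];M=Q.from_quat([*R[1:],R[0]]).as_matrix();print(s['moment'],"outlet yaw",np.degrees(np.arctan2(M[1,1],M[0,1]))+90,s["position"])
E
```

```text
clock: 10.6
position: [0.5227, -0.216, 0.0521]
ee_rot: [0.0, 0.973, 0.229, 0.001]
contact_force: [3.2, 2.3, -1.1]
width: 0.0408
gripper_force: 81.5
[ 0.47049275 -0.5434477   0.03206989] outlet yaw 26.495529333524146 [ 0.52273494 -0.21601543  0.05212516]
```

```bash
python3 -m inch '[{"claw":-0.3,"travel":[0,0,-0.002],"turn":-0.04},{"claw":-0.3,"travel":[0,0,-0.005],"turn":-0.07},{"claw":-0.3,"travel":[0,0,-0.007],"turn":-0.089},{"claw":-0.3,"travel":[0,0,-0.007],"turn":-0.089},{"claw":-0.3,"travel":[0,0,-0.007],"turn":-0.089}]';   python3 - <<'E'
from h import *
from scipy.spatial.transform import Rotation as Q
b=snap("side","side4.png");a=snap("top","top4.png")
s=get_state();R=s["ee_rot"];M=Q.from_quat([*R[1:],R[0]]).as_matrix();print(s['moment'],"outlet yaw",np.degrees(np.arctan2(M[1,1],M[0,1]))+90,s["position"])
c=lambda im,x,y:cv2.resize(im[y:y+100,x:x+130,::-1],(390,300),interpolation=cv2.INTER_CUBIC)
cv2.imwrite("pics/c4.png",np.hstack([c(a,310,140),c(b,320,180)]))
y=np.radians(10.4);f=np.array([.5216,-.2163]);e=np.array([*(f+.065*np.array([np.cos(y),np.sin(y)])),.074]);print("expected end px",proj("top",e),proj("side",e))
E
```

```text
clock: 11.1
position: [0.5228, -0.2162, 0.0509]
ee_rot: [0.001, 0.996, 0.092, 0.001]
contact_force: [3.8, 1.8, -0.3]
width: 0.0405
gripper_force: 81.6
[ 0.29672397 -0.79646383 -0.02366178] outlet yaw 10.456853663506593 [ 0.5228145  -0.21617032  0.05091958]
expected end px [375.58125942 178.33793083] [388.03135379 220.56427813]
```

View pics/c4.png

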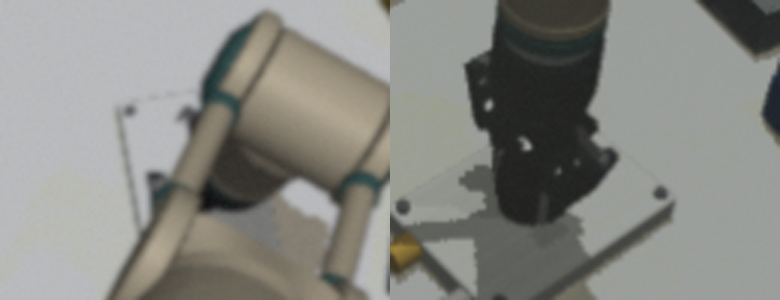

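```bash
python3 -m inch '[{"claw":-0.1,"travel":[0,0,0],"turn":0},{"claw":0.05,"travel":[0,0,0],"turn":0},{"claw":0.4,"travel":[0,0,0],"turn":0},{"claw":1,"travel":[0,0,0],"turn":0},{"claw":1,"travel":[0,0,0],"turn":0}]' 20; python3 -m inch '[{"claw":1,"travel":[0,0,0],"turn":0},{"claw":1,"travel":[0,0,0],"turn":0},{"claw":1,"travel":[0,0,0.05],"turn":0},{"claw":1,"travel":[0,0,0.15],"turn":0},{"claw":1,"travel":[0,0,0.3],"turn":0}]';python3 -m inch '[{"claw":1,"travel":[0,0,0.2],"turn":0},{"claw":1,"travel":[0,0,0.45],"turn":0},{"claw":1,"travel":[0,0.2,0.6],"turn":0},{"claw":1,"travel":[0,0.4,0.6],"turn":0},{"claw":1,"travel":[0,0.6,0.6],"turn":0}]'|head -2;python3 -m inch '[{"claw":1,"travel":[0,0.25,0],"turn":0},{"claw":1,"travel":[0,0.5,0],"turn":0},{"claw":1,"travel":[0,0.75,0],"turn":0},{"claw":1,"travel":[0,1,0],"turn":0},{"claw":1,"travel":[0,1,0],"turn":0}]'|head -2
```

```text
clock: 11.7
position: [0.5214, -0.2158, 0.0505]
ee_rot: [-0.0, 0.996, 0.09, -0.001]
contact_force: [-0.4, -0.5, 0.3]
width: 0.0848
gripper_force: 0.0
clock: 12.2
position: [0.521, -0.2152, 0.1106]
ee_rot: [-0.001, 0.996, 0.09, -0.001]
contact_force: [0.6, -0.1, -0.9]
width: 0.0854
gripper_force: 0.0
clock: 12.7
position: [0.5225, -0.095, 0.2332]
clock: 13.2
position: [0.5213, 0.1101, 0.2317]
```

```bash
python3 - <<'E'
from h import *
b=snap("side","side5.png");a=snap("top","top5.png")
c=lambda im,x,y:cv2.resize(im[y:y+60,x:x+78,::-1],(390,300),interpolation=cv2.INTER_CUBIC)
cv2.imwrite("pics/c5.png",np.hstack([c(a,340,165),c(b,340,200)]))
E
```

```text
(no output)
```

View pics/c5.png

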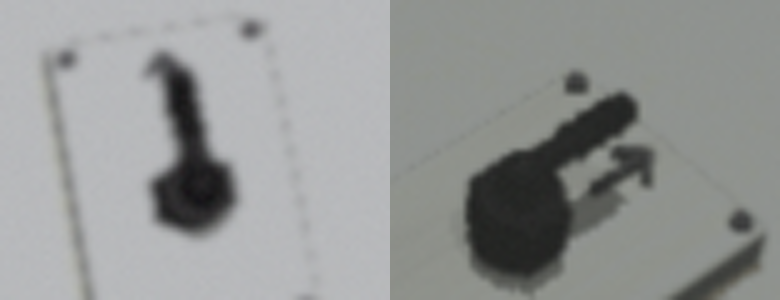

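The elbow sits on the stub. In the top view its outlet end is at about (376,178), over the arrow, and in the side view it is parallel to the arrow. Measuring its angle.

```bash
python3 - <<'E'
from h import *
t=cv2.imread("pics/top5.png").max(2);x0,y0=366,174
m=(t[y0:215,x0:392]<70).astype(np.uint8)
for r in m: print(''.join('#' if v else '.' for v in r))
yy,xx=np.nonzero(m);k=(yy>4)&(yy<21);z=.025+.003+.046
P=np.array([plane("top",a+x0,b+y0,z) for a,b in zip(xx[k],yy[k])])
vx,vy,px,py=cv2.fitLine(P[:,:2].astype(np.float32),cv2.DIST_L2,0,.01,.01).ravel()
print("tube yaw",np.degrees(np.arctan2(vy,vx)),px,py,"axis from stub yaw",np.degrees(np.arctan2(py+.2163,px-.5216)))
s=cv2.imread("pics/side5.png").max(2);x0,y0=425-60,212
m=(s[y0:255,350:396]<50).astype(np.uint8)
for r in m: print(''.join('#' if v else '.' for v in r))
print(proj("side",[.5216+.065*np.cos(.1815),-.2163+.065*np.sin(.1815),.074]))
E
```

```text
..........................
..........................
..........................
..........................
..........................
........##................
........####..............
........####..............
........####..............
........####..............
........####..............
........#####.............
........#####.............
........#####.............
.........####.............
.........#####............
..........####............
..........####............
..........####............
...........###............
...........####...........
...........####...........
...........####...........
..........######..........
..........########........
.........##########.......
.......############.......
......##############......
.....###############......
.....###############......
......##############......
......##############......
......#############.......
......############........
......###########.........
........########..........
...........##.............
..........................
..........................
..........................
....................
[... 1426 characters left out ...]
..............
......###################.....................
......####################....................
......####################....................
......####################....................
......###################.....................
......###################.....................
......###################.....................
.......#################......................
.......#################......................
.......################.......................
........###############.......................
.........############.........................
...........#########..........................
................##............................
[388.03164148 220.5645171 ]
```

```bash
python3 - <<'E'
from h import *
s=cv2.imread("pics/side5.png").max(2).astype(float);t=cv2.imread("pics/top5.png").max(2).astype(float)
# side: column-wise half-level crossings of tube -> axis
C=[]
for u in range(374,386):
    c=s[208:240,u];i=int(c.argmin());h=85
    a=i
    while c[a]<h:a-=1
    b=i
    while c[b]<h:b+=1
    va=a+(c[a]-h)/(c[a]-c[a+1]);vb=b-(c[b]-h)/(c[b]-c[b-1]);C.append((u,208+va,208+vb))
C=np.array(C);print(C.round(1).tolist())
def yaw(n,pts,z=.074):
    P=np.array([plane(n,a,b,z)[:2] for a,b in pts],np.float32);v=cv2.fitLine(P,cv2.DIST_L2,0,.01,.01).ravel();return np.degrees(np.arctan2(v[1],v[0]))%180,v[2:],np.degrees(np.arctan2(v[3]+.2163,v[2]-.5216))
for q in(C[:,1],C[:,2],(C[:,1]+C[:,2])/2):print("side",yaw("side",zip(C[:,0],q)))
R=[]
for v in range(181,195):
    c=t[v,366:392];i=int(c.argmin());b=i;h=110
    while c[b]<h:b+=1
    a=i
    while c[a]<h:a-=1
    R.append((v,366+a+(c[a]-h)/(c[a]-c[a+1]),366+b-(c[b]-h)/(c[b]-c[b-1])))
R=np.array(R);print(R.round(1).tolist())
for k in(1,2):print("top",k,yaw("top",zip(R[:,k],R[:,0])))
# same method, original pose (both edges)
t=cv2.imread("pics/top0.png").max(2).astype(float);R=[]
for v in range(223,233):
    c=t[v,248:275];i=int(c.argmin());b=a=i;h=110
    while c[b]<h:b+=1
    while c[a]<h:a-=1
    R.append((v,248+a+(c[a]-h)/(c[a]-c[a+1]),248+b-(c[b]-h)/(c[b]-c[b-1])))
R=np.array(R)
for k in(1,2):print("orig",k,yaw("top",zip(R[:,k],R[:,0]),.046)[:2])
E
```

```text
[[374.0, 224.5, 233.0], [375.0, 224.0, 232.4], [376.0, 223.7, 231.6], [377.0, 222.6, 231.4], [378.0, 222.0, 231.4], [379.0, 221.6, 230.4], [380.0, 221.0, 229.5], [381.0, 220.1, 228.9], [382.0, 219.6, 228.6], [383.0, 219.1, 227.6], [384.0, 218.8, 227.0], [385.0, 218.4, 226.7]]
side (np.float32(8.706263), array([ 0.56705904, -0.19755185], dtype=float32), np.float32(22.412159))
side (np.float32(8.64573), array([ 0.55274177, -0.21918964], dtype=float32), np.float32(-5.301303))
side (np.float32(8.588132), array([ 0.5598344 , -0.20846881], dtype=float32), np.float32(11.575248))
[[181.0, 372.2, 378.4], [182.0, 372.4, 378.7], [183.0, 372.6, 378.8], [184.0, 372.7, 378.8], [185.0, 372.8, 379.2], [186.0, 372.8, 379.4], [187.0, 372.9, 379.5], [188.0, 373.4, 379.7], [189.0, 373.9, 380.1], [190.0, 374.1, 380.4], [191.0, 374.2, 380.5], [192.0, 374.6, 380.5], [193.0, 375.0, 380.6], [194.0, 375.2, 380.9]]
top 1 (np.float32(12.730765), array([ 0.55942374, -0.19854105], dtype=float32), np.float32(25.15093))
top 2 (np.float32(10.405308), array([ 0.5597712 , -0.21580225], dtype=float32), np.float32(0.7470817))
orig 1 (np.float32(158.75789), array([0.44467032, 0.12435912], dtype=float32))
orig 2 (np.float32(149.86969), array([0.44505683, 0.10225049], dtype=float32))
```

The outlet angle agrees with the arrow's 10.4°: the edge clear of the arrow gives 10.4° and the side view 8.6°. The rim is about 3 mm above the plate, as specified. Handing in.

```bash
python3 -c "
from rig import ticket
print(ticket.sign_off())"
```

```text
the job is handed in; nothing more can be done
None
```

The black elbow is screwed down on the aluminium manifold's stub, its outlet over the arrow and aligned to within about 2° as measured; it is released, the arm is clear and touched nothing else, and I handed the job in at about 13 s.

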